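Hold the last rim board of a tea tray for fastening

ROBOT

A 6-joint arm with a two-finger parallel gripper is mounted at the origin on the work surface. World frame = base frame: x ahead of the robot, y to its left, z up, the work surface at z = 0. Lengths are in m, angles in rad, forces in N, time in s.
With the tool pointing down it reaches from about 0.275 to 0.725 m from the base axis. Payload 15.9 kg.
Tool frame: the origin (TCP) lies midway between the tips of the shut fingers; the grasp point (between the pads) lies grip_depth behind it (grip_depth is the distance from the TCP to the grasp point, in m); z points along the fingers, y is the line along which they close (so a half turn about z gives the same grasp; the last joint's range is limited). The gripper opens to 85 mm and grips with 20 to 120 N. Pads are 22 mm wide; open, the fingers measure 114 mm over their backs; the gripper's body (76 mm by 85 mm) begins 54 mm behind the grasp point. The pads swing forward as they close: fully open they stand 13 mm farther back than shut.
Start: joints at [1.198, 0.213, -0.034, 1.323, 0, 1.571], TCP at [0.182, 0.466, 0.204] pointing down, gripper open.
Joint ranges: [-2.98, 2.98], [-0.74, 1.72], [-1.14, 1.35], [-2.1, 2.04], [-1.57, 1.44], [-3.14, 3.14]. Speed limits (rad/s): [1.89, 1.89, 2.39, 2.57, 3.14, 3.14].

INTERFACE

Orientations are given as a 3x3 rotation matrix whose columns are the frame's x, y, z axes.
In Python, from plant import read_state, read_camera, close_job, grip_depth gives the robot as it stands.
- The arm moves only by the shell command python3 -m jog 'ROWS' [FORCE]. ROWS is JSON, a list of rows, each a list of 3 entries, a list of its own where there are three numbers: the shift along the tool's x, y, z in mm, then the turn, a rotation vector about the tool's x, y, z in degrees, then the closure, from -1 (fully open) to 1 (shut). A call has 1 to 5 rows; each row shifts and turns the commanded pose from where the row before left it, along the tool's axes as they then stand; what a row does not reach is not made up. A row lasts 1/10 s, in which the tool goes at most 50 mm and 8.59 degrees, less where a joint would pass 70% of its speed; a pose out of reach is approached as far as the arm can. A call with a gripper value outside its range is refused whole. The fingers move at their own pace and stop on an object; FORCE is the grip in N (left out, the last holds). Time passes only in rows, so rows that do not move let the fingers close. It gives the time, the measured TCP pose, the force, the opening and the grip force at its end, in the units of the state.
- read_state(): the state, without advancing time (a new reading comes with each control period).
- read_camera(name): name is "scene" or "top" or "wrist"; returns a dict with "img" (420x560x3 uint8, red, green, blue), "z_map" (420x560 float32, m along the optical axis (not along the pixel's ray), 0 where there is no reading), "mtx" (3x3 intrinsics, pixels), "origin" and "rotation" of the camera in the world. Camera axes: x right, y down, z forward; pixel columns grow to the right and rows downward; lengths in m; the calibration is good to about 2 mm. The wrist camera is an equidistant fisheye: a pixel r from the principal point sees the ray r / f radians off the axis. A picture is of the moment at which its call begins.
- close_job(): hands the job in; it is judged then, once.
The state is a dict: "clock": time; "q": joint angles; "joint_vel": joint speeds; "tau": joint torques, N m; "tcp_pos": TCP position; "tool_rot": TCP orientation; "wrist_force": force on the tool from outside, world axes, zero at the start; "moment": the same for the moment, N m; "width": opening from 0.0 (shut) to 1.0 (fully open); "finger_force": force on a finger pad.
Only numpy, scipy, OpenCV 4.12 (cv2) and the standard library are available. Lean on these libraries where they do the work, as an engineer would, in place of code of your own. Each camera call takes 0.05 s, during which the arm holds its last target. There are 200 camera calls.

TASK

The tea tray in the sprung plywood jig still lacks its front rim: fetch the rim board that is as long as the tray is wide (not the short one), stand it on the jig in front of the tray's open side, ends level with the tray's sides and top flush with the other rims, and press it flat against the tray, pushing the tray back until its pointer stands midway between the two brass pins. Finish while still holding it there with that steady push, so that a colleague can screw it on; never ram the tray back well past the pins, and leave the other things on the table where they are.

Things in the scene. Friction and masses are not known exactly. Their poses are not given: they have to be found in the camera images.
- jig: Fixed plywood jig, bed 280 (x) x 260 (y) mm, its top 18 mm above the table. Origin: centre of underside. x: pressing direction, away from the robot, turned up to 20 degrees either way. 65 mm of bare bed lies before the tray's open edge (at x = -75 mm while nothing presses). 48 mm high back block. Two brass pins (6 mm thick, 30 mm tall, 25 mm apart along x) stand on the bed left (+y) of the tray.
- tray_edge (a point): Middle of the open front edge of the dark wooden tray, half-way up its 44 mm rims (40 mm above the table, 22 over the bed); moves with the tray. x into the tray, y along the edge to the left, z up. Tray 200 mm wide (y), 160 deep (x), empty; floor 8 mm thick lying on the bed; side and back rims 12 mm thick. The board covers the floor's edge and both side rims' ends.
- tray (a joint): How far the tray is pushed back along the jig's x, m: 0 at rest, stop at 0.038. Springs return it at 0.5 N per mm (friction about 0.3 N). A flat steel pointer on its left side stands midway between the two brass pins at 0.020 (10 N) and touches them at 0.012 (6 N) and 0.028 (14 N).
- rim_center (a point): Centre of the long rim board, the one to use: dark wood, 200 mm long (its y), 18 thick (its x), 44 high (its z), about 0.13 kg, loose, standing on edge on the table left of the jig. Both faces and both ends are alike, two small dark screw holes in each face near the lower edge; it already stands the right way up for the jig.
- short_rim_center (a point): Centre of a rim board for a smaller tray: 130 mm long (its y), 18 mm thick, 44 mm high, standing on edge near the long one. Not to be used.
- caddy: Tea caddy, dark lacquer, 68 mm across, 72 mm high, loose, before the jig. Origin: centre of its underside. Leave alone.
- bowl: Cream tea bowl, 120 mm across, 75 mm high, loose, far side. Origin: underside. Leave alone.
- whisk: Bamboo tea whisk standing on its tines, 57 mm across, 100 mm high, loose. Origin: underside. Leave alone.
- glue: White glue bottle, 48 mm across, 130 mm high, loose, to the right of the jig. Origin: underside. Leave alone.
- driver: Screwdriver lying on the table to the right of the jig, the colleague's. Leave alone.
- screw_dish: Small white dish of screws, 80 mm across, 22 mm high, to the right near the robot. Origin: underside. Leave alone.
Mind the look-alikes: they are no part of the job. Leave any red look-alike of the part that bears rim_center alone.

How it is judged:
By the outcome, as a careful person would: the job done as asked, in the order asked, and still so for the second after the job is handed in, while the arm keeps its last pose, push and grip.
It also fails if it takes over 38 s, if anything falls off the work surface, if the arm or the gripper's body presses on something with over 40 N, if the wrist force passes 120 N, or if a joint passes its speed limit or range.

## Working session

There is one attempt and no reset: what is moved stays moved. The work goes in short steps, Python scripts to look and compute and a shell command to move; the robot and the scene stay as the last step left them, time stands still between calls to the robot, and variables do not carry over. Pictures are saved under pics/ and viewed, at most 10 in all, crops included, and the job is handed in when it is done.

```bash
mkdir -p pics; ls; python3 - <<'E'
from plant import *
import cv2,numpy as np
print(grip_depth); s=read_state(); print({k:np.round(v,3).tolist() for k,v in s.items()})
for n in ("top","scene"):
    c=read_camera(n); cv2.imwrite(f"pics/{n}0.png",c["img"][:,:,::-1]); np.savez(f"{n}0.npz",**c)
    print(n,c["mtx"],c["origin"],c["rotation"])
E
```

```text
pics
0.0187
{'clock': 0.0, 'q': [1.198, 0.213, -0.035, 1.324, 0.0, 1.571], 'joint_vel': [0.001, -0.0, 0.0, 0.002, 0.0, -0.0], 'tau': [0.0, -68.616, 48.712, 0.018, 0.0, 0.0], 'tcp_pos': [0.182, 0.465, 0.203], 'tool_rot': [[-0.931, 0.364, -0.0], [0.364, 0.931, -0.001], [0.0, -0.001, -1.0]], 'wrist_force': [0.697, -0.216, 0.107], 'moment': [-0.016, -0.036, -0.041], 'finger_force': 0.0, 'width': 0.994}
top [[416.74336889   0.         281.81477399]
 [  0.         416.74336889 209.71044435]
 [  0.           0.           1.        ]] [ 0.38277559 -0.03548708  1.39084811] [[ 0.01156816 -0.99139897  0.13036205]
 [-0.99991874 -0.01216766 -0.00380313]
 [ 0.00535662 -0.13030747 -0.99145916]]
scene [[478.6311592    0.         275.1310694 ]
 [  0.         478.6311592  206.10031798]
 [  0.           0.           1.        ]] [1.33689829 0.34273309 1.02625314] [[-0.40578001  0.67031926 -0.62130079]
 [ 0.91396647  0.29969133 -0.27358802]
 [ 0.00280714 -0.67886464 -0.73425808]]
```

View pics/top0.png

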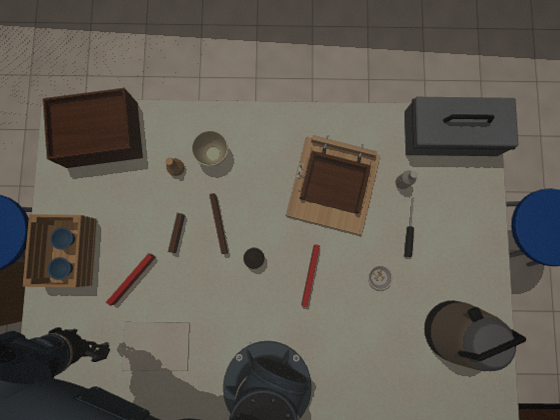

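View pics/scene0.png

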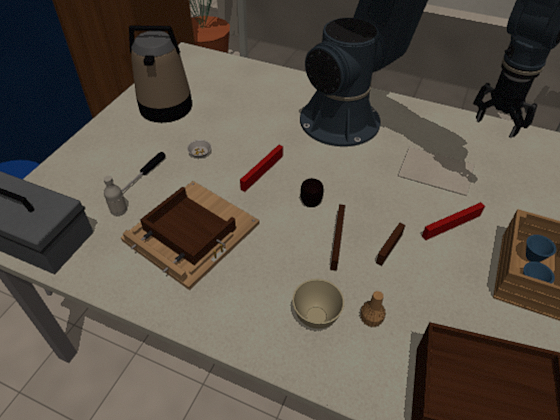

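Top view: the candidates are the long dark board at (219,223), the short dark one at (176,232), and two red look-alikes at (131,279) and (311,275). By the description I choose (219,223). The jig is at (334,186), its open side facing down and slightly left, and the caddy is at (254,258). Next I measure the board and jig and check one crop.

```bash
cat > h.py <<'E'
import numpy as np,cv2
def world(c):
    z=c["z_map"];v,u=np.mgrid[:z.shape[0],:z.shape[1]];K=c["mtx"]
    p=np.stack([(u-K[0,2])/K[0,0]*z,(v-K[1,2])/K[1,1]*z,z],-1)
    w=p@c["rotation"].T+c["origin"]; w[z==0]=np.nan; return w
def rect(P):
    P=P[:,:2]*1000
    (cx,cy),(a,b),t=cv2.minAreaRect(P.astype(np.float32)); 
    d=cv2.fitLine(P.astype(np.float32),cv2.DIST_L2,0,.01,.01).ravel()
    return np.round([cx,cy,a,b,t,np.degrees(np.arctan2(d[1],d[0]))],1)
def proj(c,p):
    q=(np.asarray(p)-c["origin"])@c["rotation"]; q=q@c["mtx"].T; return q[...,:2]/q[...,2:]
E
python3 - <<'E'
from h import *
c=dict(np.load("top0.npz"));w=world(c);v,u=np.mgrid[:420,:560]
z=w[...,2]
for n,(u0,v0,u1,v1) in dict(long=(204,188,234,260),short=(164,208,190,256),caddy=(238,242,270,274)).items():
    m=(u>=u0)&(u<=u1)&(v>=v0)&(v<=v1)&(z>.03); print(n,m.sum(),rect(w[m]),np.nanmedian(z[m]))
J=(u>270)&(u<390)&(v>125)&(v<245)
bed=J&(z>.010)&(z<.0225); print("bed",bed.sum(),rect(w[bed]),np.nanmedian(z[bed]))
m=J&(z>.01);print("jig all",rect(w[m]))
m=J&(z>.05);print(">50",rect(w[m]),m.sum(),np.nanmedian(z[m]))
im=c["img"][120:250,160:400];cv2.imwrite("pics/crop.png",cv2.resize(im,None,fx=3.3,fy=3.3,interpolation=3)[:,:,::-1])
zz=z[120:250,270:390]
E
```

```text
long 370 [515.5 168.9 200.5  18.8  13.1  13.2] 0.04350773394461371
short 262 [482.7 305.8  19.9 129.2  79.5 -10.8] 0.04335801474977585
caddy 356 [403.9  49.3  66.6  64.1   1.4  52.4] 0.06808651432674584
bed 2861 [ 661.1 -188.2  354.3  370.4    0.8  -12.6] 0.0180206202346076
jig all [ 644.6 -205.7  375.   371.1    6.2  -12.5]
>50 [ 683.6 -211.   232.4  214.7   76.1   73. ] 774 0.060273614993085145
```

View pics/crop.png

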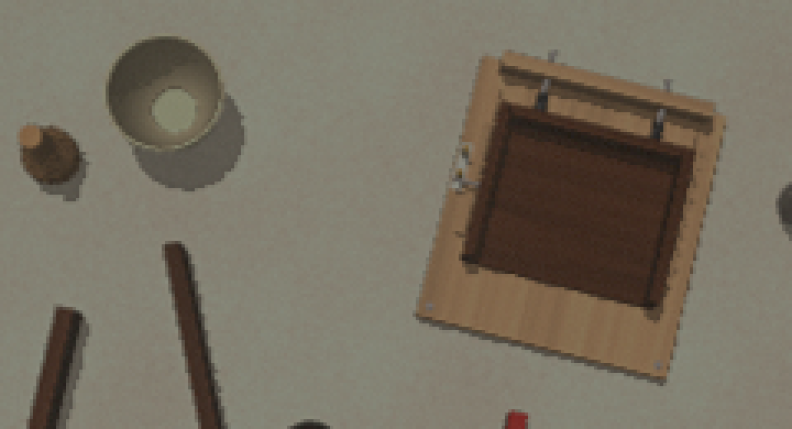

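The crop shows the long board (crop (195,335)), clearly longer than the short one, with screw-hole-free top edges. The tray's open edge runs from crop (467,262) to (657,308), with the pins and pointer at (462,170). Now I fit the jig and tray axes.

```bash
python3 - <<'E'
from h import *
c=dict(np.load("top0.npz"));w=world(c);v,u=np.mgrid[:420,:560];z=w[...,2]
im=c["img"].astype(int);J=(u>278)&(u<385)&(v>130)&(v<240)
jm=(J&(z>.012)).astype(np.uint8);n,l,st,_=cv2.connectedComponentsWithStats(jm);k=1+st[1:,4].argmax()
m=l==k; print("jig",rect(w[m]),m.sum())
b=m&(z<.0225)&(im[...,0]>110);print("bed",rect(w[b]))
dark=m&(im[...,0]<100)
r=dark&(z>.055)&(z<.068);n,l,st,_=cv2.connectedComponentsWithStats(r.astype(np.uint8),connectivity=8);k=1+st[1:,4].argmax();r=l==k
print("rims",rect(w[r]),r.sum(),np.median(z[r]))
f=dark&(z>.02)&(z<.033);n,l,st,_=cv2.connectedComponentsWithStats(f.astype(np.uint8),connectivity=4);k=1+st[1:,4].argmax();f=l==k
print("floor",rect(w[f]),f.sum(),np.median(z[f]))
for nm,mm in(("jig",m),("rims",r),("floor",f)):
    bx=cv2.boxPoints(cv2.minAreaRect((w[mm][:,:2]*1000).astype(np.float32)));print(nm,bx.round(1).tolist())
E
```

```text
jig [ 658.  -213.1  260.2  295.6   76.2  -12.9] 6502
bed [ 650.9 -211.2  260.1  277.7   76.2   17.3]
rims [ 655.7 -212.5  199.8  160.3   76.3   75.5] 560 0.06170870199119116
floor [ 649.9 -211.   177.6  152.5   76.4   76.2] 2299 0.02602792342966498
jig [[483.3999938964844, -304.1000061035156], [770.4000244140625, -374.79998779296875], [832.5999755859375, -122.0999984741211], [545.5999755859375, -51.400001525878906]]
rims [[554.2000122070312, -290.6000061035156], [709.9000244140625, -328.5], [757.0999755859375, -134.39999389648438], [601.4000244140625, -96.5]]
floor [[554.9000244140625, -279.3999938964844], [703.0999755859375, -315.29998779296875], [745.0, -142.6999969482422], [596.7999877929688, -106.69999694824219]]
```

Jig yaw comes out at -13.7°. The tray-edge midpoint is at (578,-193.5), and the jig and rims agree on it. The board is at (515.5,169), its axis at 13.2°, and its size checks. Next I turn the tool by 34.6° and travel to above the board.

```bash
cat >> h.py <<'E'
def go(p,yaw):  # target TCP mm, tool-y angle deg
    from plant import read_state
    s=read_state();R=np.array(s["tool_rot"]);d=R.T@(np.array(p)-1000*np.array(s["tcp_pos"]))
    a=np.radians(yaw);T=np.array([[-np.sin(a),np.cos(a),0],[np.cos(a),np.sin(a),0],[0,0,-1]])
    T=np.stack([[-np.sin(a),np.cos(a),0],[np.cos(a),np.sin(a),0],[0,0,-1]],1)
    print("t",round(s["clock"],2),"tcp",np.round(1000*np.array(s["tcp_pos"]),1),"q",np.round(np.degrees(s["q"]),0),"F",np.round(s["wrist_force"],1),"w",round(s["width"],3))
    print("shift now-axes",d.round(1),"turn",np.degrees(cv2.Rodrigues(R.T@T)[0]).ravel().round(1), "shift target-axes",(T.T@R@d).round(1))
E
python3 -m jog '[[[0,0,0],[0,0,-6.9],-1],[[0,0,0],[0,0,-6.9],-1],[[0,0,0],[0,0,-6.9],-1],[[0,0,0],[0,0,-6.9],-1],[[0,0,0],[0,0,-6.9],-1]]' 60
for i in 1; do
python3 -m jog '[[[-21,-30,0],[0,0,0],-1],[[-21,-30,0],[0,0,0],-1],[[-21,-30,0],[0,0,0],-1],[[-21,-30,0],[0,0,0],-1],[[-21,-30,0],[0,0,0],-1]]'
python3 -m jog '[[[-21,-30,0],[0,0,0],-1],[[-21,-30,0],[0,0,0],-1],[[-21,-30,0],[0,0,0],-1],[[-21,-30,0],[0,0,0],-1],[[-21,-30,0],[0,0,0],-1]]'
python3 -m jog '[[[-21,-30,0],[0,0,0],-1],[[-21,-30,0],[0,0,0],-1],[[0,0,0],[0,0,0],-1],[[0,0,0],[0,0,0],-1]]'
done
python3 -c "
from h import *;go((515.5,168.9,110),103.2)"
```

```text
clock: 0.6
tcp_pos: [0.182, 0.4654, 0.2036]
tool_rot: [[-0.973, -0.232, -0.0], [-0.232, 0.973, -0.001], [0.0, -0.001, -1.0]]
wrist_force: [-0.7, 0.9, -0.1]
width: 1.001
finger_force: 0.0
clock: 1.1
tcp_pos: [0.3192, 0.3422, 0.2037]
tool_rot: [[-0.974, -0.228, -0.0], [-0.228, 0.974, -0.0], [0.0, -0.0, -1.0]]
wrist_force: [0.5, 0.5, 0.1]
width: 1.001
finger_force: 0.0
clock: 1.6
tcp_pos: [0.4556, 0.2199, 0.2037]
tool_rot: [[-0.974, -0.227, -0.0], [-0.227, 0.974, -0.0], [0.0, -0.0, -1.0]]
wrist_force: [-0.5, 1.2, -0.3]
width: 1.002
finger_force: 0.0
clock: 2.0
tcp_pos: [0.5094, 0.1718, 0.2034]
tool_rot: [[-0.974, -0.226, -0.001], [-0.226, 0.974, -0.0], [0.001, 0.0, -1.0]]
wrist_force: [-0.6, 0.9, 0.2]
width: 1.001
finger_force: 0.0
t 2.0 tcp [509.4 171.8 203.4] q [19. 17.  4. 77.  0.  6.] F [-0.6  0.9  0.2] w 1.001
shift now-axes [-5.4 -4.2 93.3] turn [ 0.  -0.1 -0.1] shift target-axes [-5.3 -4.2 93.4]
```

```bash
python3 -m jog '[[[-3,-2,24],[0,0,0],-1],[[-2,-2,24],[0,0,0],-1],[[0,0,24],[0,0,0],-1],[[0,0,21],[0,0,0],-1],[[0,0,0],[0,0,0],-1]]' >/dev/null
python3 - <<'E'
from h import *;from plant import *
go((515.5,168.9,15),103.2)
c=read_camera("wrist");cv2.imwrite("pics/w1.png",c["img"][:,:,::-1]);np.savez("w1.npz",**c)
print(c["mtx"],c["origin"],c["rotation"])
E
```

```text
t 2.5 tcp [512.7 169.9 108.6] q [18. 19. -7. 64.  0.  5.] F [-0.3  0.3  0.4] w 0.998
shift now-axes [-2.9 -1.6 93.6] turn [-0.  -0.3  0. ] shift target-axes [-2.5 -1.6 93.6]
[[325.1922621    0.         278.00193042]
 [  0.         325.1922621  211.37460219]
 [  0.           0.           1.        ]] [0.43475821 0.15098814 0.27923346] [[-0.22908134  0.92475533  0.30389031]
 [ 0.97340655  0.21801467  0.07035122]
 [-0.00119488  0.31192497 -0.95010599]]
```

View pics/w1.png

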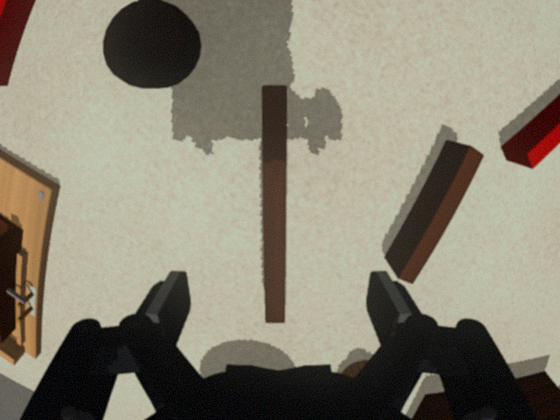

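The board stands between the fingers, from (274,86) to (275,322); the finger midpoint is about u=278. I confirm the board's position with the fisheye model.

```bash
cat >> h.py <<'E'
def fworld(c):
    z=c["z_map"];v,u=np.mgrid[:420,:560];K=c["mtx"]
    x=(u-K[0,2])/K[0,0];y=(v-K[1,2])/K[1,1];t=np.hypot(x,y)+1e-9;s=np.tan(t)/t
    w=np.stack([x*s*z,y*s*z,z],-1)@c["rotation"].T+c["origin"];w[z==0]=np.nan;return w
E
python3 - <<'E'
from h import *
c=dict(np.load("w1.npz"));w=fworld(c);v,u=np.mgrid[:420,:560]
m=(u>250)&(u<298)&(v>75)&(v<335)&(w[...,2]>.036)&(w[...,2]<.055);print(m.sum(),rect(w[m]),np.median(w[m][:,2]))
E
```

```text
5350 [516.3 167.  198.4  17.8  13.2  13.2] 0.04424344904767151
```

```bash
python3 -m jog '[[[-2,-2,22],[0,0,0],-1],[[-1,-1,22],[0,0,0],-1],[[0,0,22],[0,0,0],-1],[[0,0,18],[0,0,0],-1],[[0,0,9],[0,0,0],-1]]' >/dev/null
python3 -m jog '[[[0,0,0],[0,0,0],-1],[[0,0,0],[0,0,0],0.2],[[0,0,0],[0,0,0],0.5],[[0,0,0],[0,0,0],0.7],[[0,0,0],[0,0,0],1]]' 60
python3 -m jog '[[[0,0,0],[0,0,0],1],[[0,0,0],[0,0,0],1],[[0,0,0],[0,0,0],1],[[0,0,0],[0,0,0],1]]' 60
python3 -c "
from h import *;go((516,168,15),103.2)"
```

```text
clock: 3.55
tcp_pos: [0.519, 0.1675, 0.0184]
tool_rot: [[-0.974, -0.227, 0.001], [-0.227, 0.974, 0.0], [-0.001, 0.0, -1.0]]
wrist_force: [1.0, -1.7, -0.1]
width: 0.331
finger_force: 0.0
clock: 3.95
tcp_pos: [0.5187, 0.1673, 0.0179]
tool_rot: [[-0.974, -0.227, -0.0], [-0.227, 0.974, -0.0], [0.0, -0.0, -1.0]]
wrist_force: [0.7, 1.1, 0.8]
width: -0.004
finger_force: 0.0
t 3.95 tcp [518.7 167.3  17.9] q [ 18.  24. -14.  52.  -0.   5.] F [0.7 1.1 0.8] w -0.004
shift now-axes [2.5 1.3 2.9] turn [-0.  -0.  -0.1] shift target-axes [2.5 1.3 2.9]
```

The fingers closed fully with no contact, so I look before doing anything else.

```bash
python3 - <<'E'
from h import *;from plant import *
a=read_camera("wrist")["img"];c=read_camera("top");b=c["img"][130:300,100:320]
w=world(c);print(w[245:262:4,219:227:2,2])
cv2.imwrite("pics/w2.png",np.hstack([cv2.resize(a,(400,300)),cv2.resize(b,(388,300),interpolation=3)])[:,:,::-1])
E
```

```text
[[0.61443937 0.6112836  0.60448477 0.60005275]
 [0.61971464 0.61755106 0.61514881 0.60908088]
 [0.62592024 0.62234933 0.6219687  0.61550886]
 [0.63259013 0.6292346  0.62517267 0.62059099]
 [0.63689059 0.63472056 0.63393629 0.63008697]]
```

View pics/w2.png

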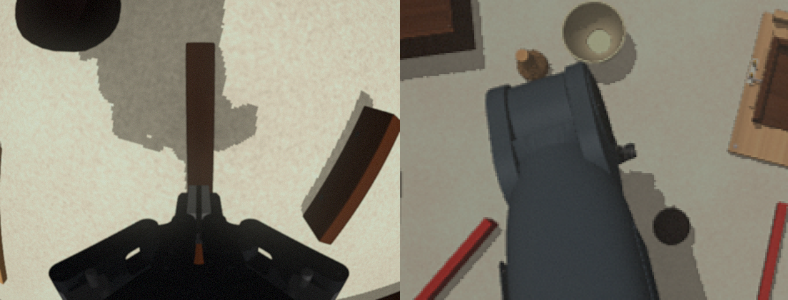

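```bash
python3 - <<'E'
from h import *;from plant import *
c=read_camera("wrist");np.savez("w3.npz",**c);w=fworld(c)
R=np.array(read_state()["tool_rot"]);t=np.array(read_state()["tcp_pos"]);L=((w-t)@R)*1000
for v in (180,220,250,262,275,290,310,330,350):
    print(v,[tuple(int(x) for x in np.nan_to_num(L[v,u])) + (int(np.nan_to_num(1000*w[v,u,2])),) for u in range(250,312,10)])
cv2.imwrite("pics/w3.png",cv2.resize(c["img"][210:420,180:380],None,fx=2.8,fy=2.8,interpolation=3)[:,:,::-1])
E
```

```text
180 [(37, -17, 17, 0), (38, -11, 16, 1), (47, -4, -26, 44), (47, 0, -26, 44), (48, 4, -26, 44), (37, 12, 17, 0), (37, 18, 17, 0)]
220 [(12, -18, 17, 0), (13, -11, 16, 1), (28, -4, -26, 44), (28, 0, -25, 43), (28, 4, -25, 43), (12, 12, 17, 0), (12, 18, 17, 0)]
250 [(-7, -18, 18, 0), (-7, -12, 17, 0), (13, -4, -26, 44), (13, 0, -26, 44), (12, 5, -25, 43), (-7, 13, 17, 0), (-8, 19, 18, 0)]
262 [(-15, -18, 16, 1), (-16, -12, 17, 0), (10, -4, -34, 52), (11, 0, -36, 54), (10, 4, -33, 51), (-16, 13, 17, 0), (-16, 20, 18, 0)]
275 [(6, -13, -40, 58), (7, -8, -41, 58), (10, -4, -46, 64), (10, 0, -46, 64), (10, 4, -46, 64), (6, 9, -40, 57), (-25, 20, 16, 0)]
290 [(6, -12, -52, 70), (7, -8, -53, 71), (10, -3, -58, 76), (10, 0, -59, 76), (10, 4, -59, 76), (6, 8, -52, 70), (6, 12, -53, 71)]
310 [(11, -10, -74, 92), (11, -7, -74, 92), (11, -3, -73, 91), (5, 0, -65, 82), (11, 3, -74, 92), (12, 7, -75, 93), (11, 10, -74, 92)]
330 [(11, -9, -85, 103), (11, -6, -85, 103), (8, -3, -81, 99), (-5, 0, -64, 82), (11, 3, -85, 103), (12, 6, -86, 104), (11, 9, -86, 103)]
350 [(16, -8, -100, 118), (16, -5, -101, 119), (-6, -3, -76, 94), (-53, 0, -25, 43), (8, 3, -92, 110), (15, 5, -100, 118), (16, 8, -101, 119)]
```

View pics/w3.png

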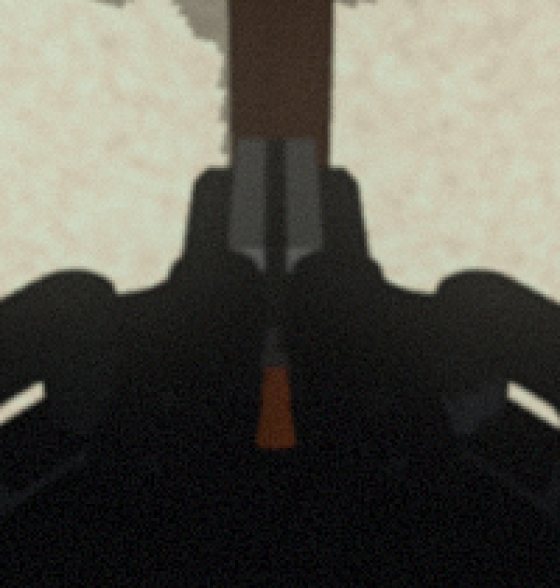

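The picture shows the fingers shut with the pads ending right above the board's top. Their tips seem well above the reported TCP. I'll raise the tool 40 mm and measure where the tips really are, from two cameras.

```bash
python3 -m jog '[[[0,0,-15],[0,0,0],1],[[0,0,-15],[0,0,0],1],[[0,0,-10],[0,0,0],1],[[0,0,0],[0,0,0],1]]' >/dev/null
python3 - <<'E'
from h import *;from plant import *
s=read_state();R=np.array(s["tool_rot"]);t=np.array(s["tcp_pos"])
print("tcp",t.round(4),s["wrist_force"])
c=read_camera("wrist");L=((fworld(c)-t)@R)*1000
m=(abs(L[...,1])<9)&(L[...,0]<14)&(L[...,0]>5)&(L[...,2]>-60)&(np.mgrid[:420,:560][0]>200)
for v in range(244,280,3): print(v,L[v,272].round(0),L[v,277].round(0))
c=read_camera("scene");w=world(c);L=((w-t)@R)*1000
uv=proj(c,t);print("tcp px",uv)
cv2.imwrite("pics/s4.png",cv2.resize(c["img"][int(uv[1])-60:int(uv[1])+60,int(uv[0])-70:int(uv[0])+70],None,fx=4,fy=4,interpolation=3)[:,:,::-1])
m=(abs(L[...,0])<14)&(abs(L[...,1])<18)&(w[...,2]>.05)
print("scene tip max tool-z",np.sort(L[m][:,2])[-8:].round(1))
E
```

```text
tcp [0.5196 0.1676 0.0591] [-0.26423389 -0.30783571  0.80115118]
244 [-2. -4. 14.] [-2. -1. 14.]
247 [-4. -4. 15.] [-5. -1. 16.]
250 [-6. -4. 15.] [-7. -1. 15.]
253 [-8. -4. 14.] [-9. -1. 16.]
256 [-10.  -5.  14.] [-10.  -1.  14.]
259 [-13.  -5.  15.] [-13.  -1.  15.]
262 [ 11.  -3. -35.] [ 10.  -1. -34.]
265 [ 11.  -3. -38.] [ 11.  -1. -38.]
268 [ 11.  -3. -41.] [ 11.  -1. -40.]
271 [ 11.  -3. -44.] [ 11.  -1. -44.]
274 [ 11.  -3. -46.] [ 10.  -1. -45.]
277 [ 11.  -3. -48.] [ 10.  -1. -47.]
tcp px [338.98878789 227.35918757]
scene tip max tool-z [-31.3 -31.3 -31.2 -31.1 -30.6 -30.2 -29.8 -23.7]
```

View pics/s4.png

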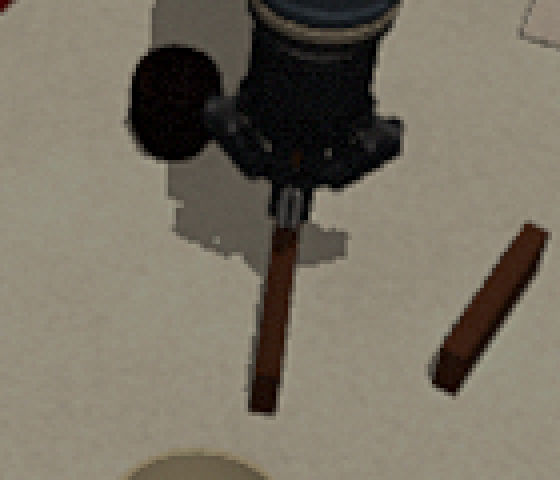

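Two cameras agree: the real fingertips are about 31 mm short of the reported TCP along tool z, with no lateral offset. I apply that correction: open, go down until the reported z is about -17 (real tip about 14 mm), then grip.

```bash
python3 -m jog '[[[1,0,0],[0,0,0],-1],[[1,0,0],[0,0,0],-1],[[1,1,0],[0,0,0],-1],[[0,0,0],[0,0,0],-1],[[0,0,0],[0,0,0],-1]]' >/dev/null
python3 -m jog '[[[0,0,0],[0,0,0],-1],[[0,0,15],[0,0,0],-1],[[0,0,15],[0,0,0],-1],[[0,0,15],[0,0,0],-1],[[0,0,0],[0,0,0],-1]]' 
python3 -m jog '[[[0,0,12],[0,0,0],-1],[[0,0,10],[0,0,0],-1],[[0,0,7],[0,0,0],-1],[[0,0,3],[0,0,0],-1],[[0,0,0],[0,0,0],-1]]' 
python3 -m jog '[[[0,0,0],[0,0,0],0.2],[[0,0,0],[0,0,0],0.4],[[0,0,0],[0,0,0],0.6],[[0,0,0],[0,0,0],1],[[0,0,0],[0,0,0],1]]' 60
python3 -m jog '[[[0,0,0],[0,0,0],1],[[0,0,0],[0,0,0],1],[[0,0,0],[0,0,0],1],[[0,0,0],[0,0,0],1]]' 60
```

```text
clock: 5.6
tcp_pos: [0.5143, 0.1672, 0.0113]
tool_rot: [[-0.974, -0.227, -0.003], [-0.227, 0.974, -0.001], [0.003, -0.0, -1.0]]
wrist_force: [-0.1, 0.8, 0.5]
width: 1.002
finger_force: 0.0
clock: 6.1
tcp_pos: [0.5153, 0.1676, -0.0195]
tool_rot: [[-0.974, -0.227, -0.001], [-0.227, 0.974, -0.0], [0.001, -0.0, -1.0]]
wrist_force: [-0.1, -0.8, 0.2]
width: 0.999
finger_force: 0.0
clock: 6.6
tcp_pos: [0.5158, 0.1677, -0.0188]
tool_rot: [[-0.974, -0.227, 0.001], [-0.227, 0.974, 0.0], [-0.001, 0.0, -1.0]]
wrist_force: [-0.1, -0.5, -1.2]
width: 0.201
finger_force: 58.4
clock: 7.0
tcp_pos: [0.5158, 0.1677, -0.0188]
tool_rot: [[-0.974, -0.227, 0.0], [-0.227, 0.974, 0.0], [-0.0, 0.0, -1.0]]
wrist_force: [-0.5, -0.5, 5.7]
width: 0.201
finger_force: 59.0
```

```bash
python3 -m jog '[[[0,0,-10],[0,0,0],1],[[0,0,-22],[0,0,0],1],[[0,0,-26],[0,0,0],1],[[0,0,-26],[0,0,0],1],[[0,0,-26],[0,0,0],1]]' 60
python3 -m jog '[[[0,0,0],[0,0,-6],1],[[0,0,0],[0,0,-8],1],[[0,0,0],[0,0,-8],1],[[0,0,0],[0,0,-8],1],[[0,0,0],[0,0,-8],1]]' >/dev/null
python3 -m jog '[[[0,0,0],[0,0,-8],1],[[0,0,0],[0,0,-8],1],[[0,0,0],[0,0,-6],1],[[0,0,0],[0,0,-3],1],[[0,0,0],[0,0,0],1]]' 
python3 -c "
from h import *;go((546.9,-185.9,91),166.3)"
```

```text
clock: 7.5
tcp_pos: [0.5154, 0.1676, 0.0925]
tool_rot: [[-0.974, -0.227, 0.0], [-0.227, 0.974, 0.0], [-0.0, 0.0, -1.0]]
wrist_force: [0.3, 0.1, -1.3]
width: 0.205
finger_force: 58.5
clock: 8.5
tcp_pos: [0.5155, 0.1676, 0.0913]
tool_rot: [[-0.239, -0.971, -0.0], [-0.971, 0.239, 0.0], [0.0, 0.0, -1.0]]
wrist_force: [0.1, -0.7, -1.0]
width: 0.207
finger_force: 58.4
t 8.5 tcp [515.5 167.6  91.3] q [ 18.  20.  -8.  62.   0. -58.] F [ 0.1 -0.7 -1. ] w 0.207
shift now-axes [ 3.358e+02 -1.149e+02  3.000e-01] turn [ 0.  -0.  -0.1] shift target-axes [ 3.360e+02 -1.143e+02  3.000e-01]
```

```bash
python3 -m jog '[[[18,-6,0],[0,0,0],1],[[30,-10,0],[0,0,0],1],[[36,-12,0],[0,0,0],1],[[36,-12,0],[0,0,0],1],[[36,-12,0],[0,0,0],1]]' >/dev/null
python3 -m jog '[[[36,-12,0],[0,0,0],1],[[36,-12,0],[0,0,0],1],[[36,-12,0],[0,0,0],1],[[36,-12,0],[0,0,0],1],[[24,-9,0],[0,0,0],1]]' >/dev/null
python3 -m jog '[[[12,-5,0],[0,0,0],1],[[0,0,0],[0,0,0],1],[[0,0,0],[0,0,0],1]]' >/dev/null
python3 - <<'E'
from h import *;from plant import *
go((546.9,-185.9,0),166.3)
c=read_camera("wrist");np.savez("w5.npz",**c)
c2=read_camera("top");np.savez("t5.npz",**c2)
cv2.imwrite("pics/w5.png",np.hstack([c["img"][:,:,::-1],cv2.resize(c2["img"][120:260,270:390],(240,420),interpolation=3)[:,:,::-1]]))
E
```

```text
t 9.8 tcp [ 545.7 -185.2   90.9] q [-19.  24.  -3.  64.   0. -95.] F [-0.6 -0.8 -1.8] w 0.204
shift now-axes [ 0.4 -1.4 90.9] turn [ 0.   0.  -0.2] shift target-axes [ 0.4 -1.4 90.9]
```

View pics/w5.png

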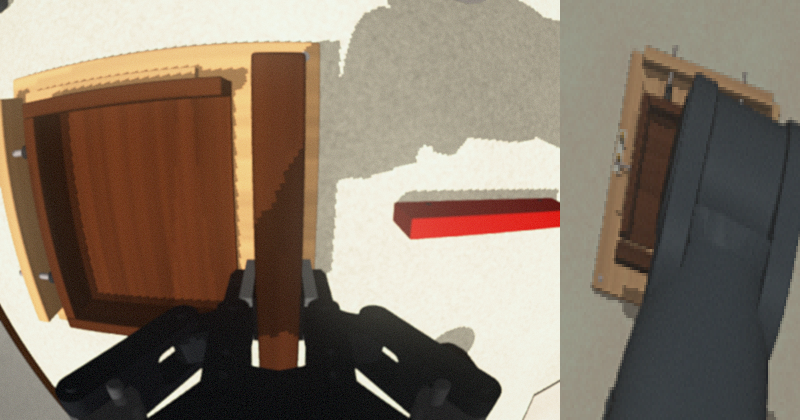

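The board is held parallel to the tray edge. Its right end is at (279,55) and the tray's right rim front end at (231,85); the red look-alike at (480,215) is well clear. Now I measure the lateral alignment in the jig frame.

```bash
cat >> h.py <<'E'
a=np.radians(-13.7);JX=np.array([np.cos(a),np.sin(a),0]);JY=np.array([-np.sin(a),np.cos(a),0]);E0=np.array([.578,-.1935,.0])
def jig(w): d=w-E0; return np.stack([d@JX,d@JY,w[...,2]],-1)*1000
E
python3 - <<'E'
from h import *
c=dict(np.load("w5.npz"));g=jig(fworld(c));v,u=np.mgrid[:420,:560];x,y,z=g[...,0],g[...,1],g[...,2]
b=(u>235)&(u<315)&(v<275)&(z>135)&(z<165);P=g[b]
print("board n",b.sum(),"ztop",np.median(P[:,2]),"x",np.percentile(P[:,0],[1,99]),"ymin",P[:,1].min(),np.percentile(P[:,1],1),rect(P/1000))
r=(u<240)&(v<270)&(z>58)&(z<66)&(x<40);P=g[r]
print("rim n",r.sum(),np.median(P[:,2]),"xmin",np.percentile(P[:,0],[0,2]),"y",np.percentile(P[:,1],[0,2,98]))
E
```

```text
board n 11624 ztop 153.93034938062152 x [-41.77600441 -24.26626388] ymin -99.91234257460466 -99.04303237830852 [-33.2 -55.3  89.3  29.9  89.5  89.8]
rim n 1177 62.13779186375123 xmin [0.76975887 1.49333439] y [-101.77990554 -101.42037454  -89.81721203]
```

```bash
python3 -m jog '[[[1,0,15],[0,0,0],1],[[0,0,22],[0,0,0],1],[[0,0,22],[0,0,0],1],[[0,0,17],[0,0,0],1],[[0,0,8],[0,0,0],1]]' >/dev/null
python3 -m jog '[[[0,0,2],[0,0,0],1],[[0,0,0],[0,0,0],1],[[0,0,0],[0,0,0],1]]'
cat > m.py <<'E'
from h import *;from plant import *
go((546.9,-185.9,0),166.3)
c=read_camera("wrist");np.savez("w6.npz",**c);g=jig(fworld(c));v,u=np.mgrid[:420,:560];x,y,z=g[...,0],g[...,1],g[...,2]
m=(z>50)&(z<80)&(v<275)&(x<45)&(x>-60)&(u<330)
d=-1000*((np.array(read_state()["tcp_pos"])-E0)@JX);bx=(x<3-d+8.5+0)
for n,k in(("board",m&(abs(x+d)<7)),("rim",m&(x>12-d)&(y<-86)&(x<45))):
    P=g[k];print(n,k.sum(),"z",np.median(P[:,2]).round(1),"x",np.percentile(P[:,0],[1,99]).round(1),"y",np.percentile(P[:,1],[0,1,3,99]).round(1))
E
python3 m.py
```

```text
clock: 10.7
tcp_pos: [0.5461, -0.1869, 0.0058]
tool_rot: [[-0.239, -0.971, 0.001], [-0.971, 0.239, -0.0], [0.0, -0.001, -1.0]]
wrist_force: [-0.8, 0.3, -2.0]
width: 0.203
finger_force: 58.6
t 10.7 tcp [ 546.1 -186.9    5.8] q [-19.  27. -10.  53.   0. -95.] F [-0.8  0.3 -2. ] w 0.203
shift now-axes [-1.1 -0.5  5.8] turn [-0.1 -0.  -0.1] shift target-axes [-1.1 -0.5  5.8]
board 9182 z 68.9 x [-39.4 -25.7] y [-101.4 -100.5  -99.1  -23.1]
rim 3587 z 62.1 x [ 0.9 44.5] y [-101.6 -101.3 -101.   -89.5]
```

Ends are level (-101.4 against -101.6). The board's top has about 6.8 mm to go. I lower it to light contact.

```bash
python3 -m jog '[[[0,0,3],[0,0,0],1],[[0,0,2],[0,0,0],1],[[0,0,0.5],[0,0,0],1],[[0,0,0],[0,0,0],1]]'
python3 -m jog '[[[0,0,0.5],[0,0,0],1],[[0,0,0.3],[0,0,0],1],[[0,0,0],[0,0,0],1],[[0,0,0],[0,0,0],1]]'
python3 m.py
```

```text
clock: 11.15
tcp_pos: [0.5455, -0.1869, -0.0007]
tool_rot: [[-0.24, -0.971, -0.0], [-0.971, 0.24, 0.0], [-0.0, 0.0, -1.0]]
wrist_force: [-1.1, -0.4, -1.0]
width: 0.199
finger_force: 58.7
clock: 11.55
tcp_pos: [0.5456, -0.1869, -0.0008]
tool_rot: [[-0.24, -0.971, 0.0], [-0.971, 0.24, -0.0], [0.0, -0.0, -1.0]]
wrist_force: [-4.2, 0.8, 8.7]
width: 0.203
finger_force: 60.1
t 11.55 tcp [ 545.6 -186.9   -0.8] q [-19.  28. -10.  52.  -0. -95.] F [-4.2  0.8  8.7] w 0.203
shift now-axes [-1.3 -1.  -0.8] turn [-0.  -0.  -0.2] shift target-axes [-1.3 -1.  -0.8]
board 9191 z 62.3 x [-39.9 -26.2] y [-101.5 -100.7  -99.2  -23.4]
rim 3995 z 62.1 x [ 0.9 44.4] y [-102.  -101.4 -101.   -89.5]
```

The top is flush (62.3 against 62.1), with 8.7 N of contact. I ease off slightly and push forward along tool -y, gently through the contact.

```bash
python3 -m jog '[[[0,0,-0.4],[0,0,0],1],[[0,-6,0],[0,0,0],1],[[0,-8,0],[0,0,0],1],[[0,-5,0],[0,0,0],1],[[0,0,0],[0,0,0],1]]'
python3 -m jog '[[[0,-2,0],[0,0,0],1],[[0,-2,0],[0,0,0],1],[[0,-2,0],[0,0,0],1],[[0,-2,0],[0,0,0],1],[[0,-2,0],[0,0,0],1]]'
python3 -m jog '[[[0,-2,0],[0,0,0],1],[[0,-2,0],[0,0,0],1],[[0,-1,0],[0,0,0],1],[[0,0,0],[0,0,0],1],[[0,0,0],[0,0,0],1]]'
python3 m.py; python3 -c "
from plant import *;from h import *
s=read_state();print('push',-np.array(s['wrist_force'])@JX,'tcp jig',jig(np.array(s['tcp_pos'])))"
```

```text
clock: 12.1
tcp_pos: [0.5654, -0.1918, -0.0008]
tool_rot: [[-0.24, -0.971, 0.001], [-0.971, 0.24, -0.0], [0.0, -0.001, -1.0]]
wrist_force: [1.1, 0.0, 2.6]
width: 0.201
finger_force: 59.2
clock: 12.6
tcp_pos: [0.5735, -0.1937, -0.0009]
tool_rot: [[-0.24, -0.971, -0.001], [-0.971, 0.24, 0.0], [0.0, 0.001, -1.0]]
wrist_force: [-10.0, 1.8, 12.7]
width: 0.2
finger_force: 60.6
clock: 13.1
tcp_pos: [0.578, -0.1949, -0.0008]
tool_rot: [[-0.24, -0.971, -0.001], [-0.971, 0.24, 0.0], [0.0, 0.002, -1.0]]
wrist_force: [-10.8, 2.1, 13.9]
width: 0.201
finger_force: 60.9
t 13.1 tcp [ 578.  -194.9   -0.8] q [-19.  31.  -4.  54.  -0. -95.] F [-10.8   2.1  13.9] w 0.201
shift now-axes [-1.3 32.3 -0.8] turn [ 0.1 -0.  -0.2] shift target-axes [-1.3 32.3 -0.8]
board 9193 z 62.3 x [-6.5  7.2] y [-101.6 -100.8  -99.3  -23.3]
rim 3465 z 62.2 x [12.7 44.6] y [-102.  -101.6 -101.1  -89.5]
push 11.67477309036174 tcp jig [ 0.350657   -1.32158064 -0.87467023]
```

The tray is about 9 mm back. The downward load is more than needed, so I ease up a little and push the remaining 10 mm or so.

```bash
python3 -m jog '[[[0,-1,-0.3],[0,0,0],1],[[0,-2,0],[0,0,0],1],[[0,-2,0],[0,0,0],1],[[0,-2,0],[0,0,0],1],[[0,-1,0],[0,0,0],1]]' >/dev/null
python3 -m jog '[[[0,-1,0],[0,0,0],1],[[0,-1,0],[0,0,0],1],[[0,0,0],[0,0,0],1],[[0,0,0],[0,0,0],1],[[0,0,0],[0,0,0],1]]'
cat > n.py <<'E'
from plant import *;from h import *
s=read_state();print('push',-np.array(s['wrist_force'])@JX,'tcp jig',jig(np.array(s['tcp_pos'])))
def back(c,W):  # tray rim pixels
    g=jig(W(c));x,y,z=np.moveaxis(g,-1,0)
    return g
c=read_camera("wrist");a=np.load("w5.npz")
for k,W in(("before",dict(a)),("now",c)):
    g=jig(fworld(W));x,y,z=np.moveaxis(g,-1,0);m=(z>58)&(z<66)&(y>-80)&(y<-40)&(x>130)&(x<200)
    print(k,m.sum(),np.percentile(x[m],[2,50,98]))
s1=read_camera("scene");s0=dict(np.load("scene0.npz"))
for k,W in(("before",s0),("now",s1)):
    g=jig(world(W));x,y,z=np.moveaxis(g,-1,0);m=(z>58)&(z<65)&(y>-80)&(y<80)&(x>130)&(x<195)&(W["img"][...,0]<110)
    print(k,m.sum(),np.percentile(x[m],[2,50,98]))
p=proj(s1,E0+.07*JX+.11*JY+[0,0,.04]).astype(int);print(p)
f=lambda W:cv2.resize(W["img"][p[1]-45:p[1]+45,p[0]-45:p[0]+45],None,fx=4.4,fy=4.4,interpolation=3)
cv2.imwrite("pics/s7.png",np.hstack([f(s0),f(s1)])[:,:,::-1])
E
python3 m.py; python3 n.py
```

```text
clock: 14.15
tcp_pos: [0.5869, -0.197, -0.0008]
tool_rot: [[-0.24, -0.971, -0.003], [-0.971, 0.24, 0.001], [0.0, 0.003, -1.0]]
wrist_force: [-15.2, 3.9, 14.4]
width: 0.2
finger_force: 61.0
t 14.15 tcp [ 586.9 -197.    -0.8] q [-19.  32.  -3.  55.  -0. -95.] F [-15.2   3.9  14.4] w 0.2
shift now-axes [-1.2 41.5 -0.7] turn [ 0.2 -0.  -0.2] shift target-axes [-1.4 41.5 -0.8]
board 9214 z 62.3 x [ 2.5 16.3] y [-101.5 -100.8  -99.4  -23.4]
rim 2571 z 62.2 x [21.6 44.8] y [-101.9 -101.6 -101.2  -89.5]
push 16.298511321114997 tcp jig [ 9.43657853 -1.33723796 -0.84586344]
before 682 [148.26341232 152.71537029 160.42788811]Traceback (most recent call last):
  File "n.py", line 9, in <module>
    print(k,m.sum(),np.percentile(x[m],[2,50,98]))
                    ~~~~~~~~~~~~~^^^^^^^^^^^^^^^^
    return _quantile_unchecked(
        a, q, axis, out, overwrite_input, method, keepdims, weights)
    return _ureduce(a,
                    func=_quantile_ureduce_func,
    ...<5 lines>...
                    overwrite_input=overwrite_input,
                    method=method)
    r = func(a, **kwargs)
    result = _quantile(arr,
                       quantiles=q,
    ...<2 lines>...
                       out=out,
                       weights=wgt)
    slices_having_nans = np.isnan(arr[-1, ...])
                                  ~~~^^^^^^^^^
IndexError: index -1 is out of bounds for axis 0 with size 0
```

```bash
python3 -m jog '[[[0,0,-0.5],[0,0,0],1],[[0,0,0],[0,0,0],1],[[0,0,0],[0,0,0],1]]'; sed -i '/^c=read_camera/d;0,/^for k/{/^for k/,+2d}' n.py; python3 n.py
```

```text
clock: 14.55
tcp_pos: [0.5868, -0.1971, -0.0008]
tool_rot: [[-0.24, -0.971, -0.003], [-0.971, 0.24, 0.001], [0.0, 0.003, -1.0]]
wrist_force: [-12.6, 3.1, 7.6]
width: 0.205
finger_force: 60.0
push 12.96940761687398 tcp jig [ 9.43919381 -1.36425536 -0.81897988]
before 177 [150.82698626 156.99924425 162.83422414]
now 183 [168.44355263 174.79382667 180.15651592]
[221 240]
```

View pics/s7.png

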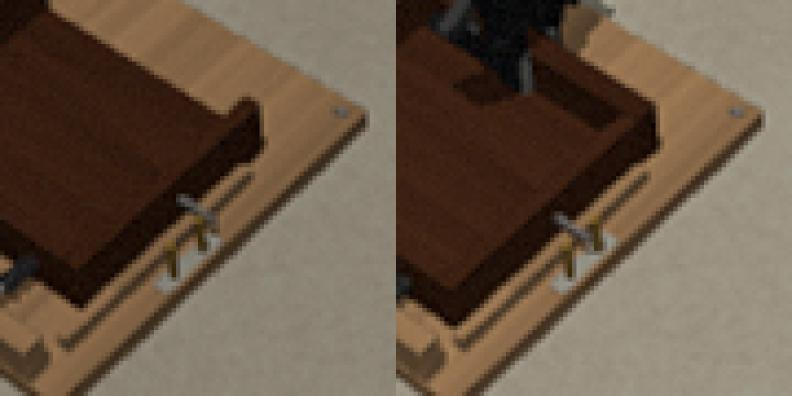

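Left is before, right is now: the pointer has moved into the gap between the pins, short of the middle. The board is flush with the tray rims and its end is level. Both measurements give about 17.8 mm, so roughly 2 mm more is needed.

```bash
python3 -m jog '[[[0,-1.2,-0.2],[0,0,0],1],[[0,-1.2,0],[0,0,0],1],[[0,0,0],[0,0,0],1],[[0,0,0],[0,0,0],1],[[0,0,0],[0,0,0],1]]'; python3 n.py; python3 m.py
```

```text
clock: 15.1
tcp_pos: [0.5891, -0.1976, -0.0008]
tool_rot: [[-0.24, -0.971, -0.003], [-0.971, 0.24, 0.001], [0.0, 0.004, -1.0]]
wrist_force: [-10.5, 2.0, 5.2]
width: 0.202
finger_force: 59.7
push 10.707664269724328 tcp jig [11.7528303  -1.37077101 -0.79620487]
before 177 [150.82698626 156.99924425 162.83422414]
now 185 [170.89548623 176.81649331 183.02907155]
[221 240]
t 15.15 tcp [ 589.1 -197.6   -0.8] q [-19.  33.  -2.  55.  -0. -95.] F [-12.    1.4   3.6] w 0.202
shift now-axes [-1.2 43.8 -0.7] turn [ 0.2 -0.  -0.2] shift target-axes [-1.4 43.7 -0.8]
board 9219 z 62.3 x [ 4.9 18.7] y [-101.8 -100.8  -99.4  -23.4]
rim 2327 z 62.2 x [23.9 44.7] y [-101.8 -101.5 -101.1  -89.5]
```

View pics/s7.png

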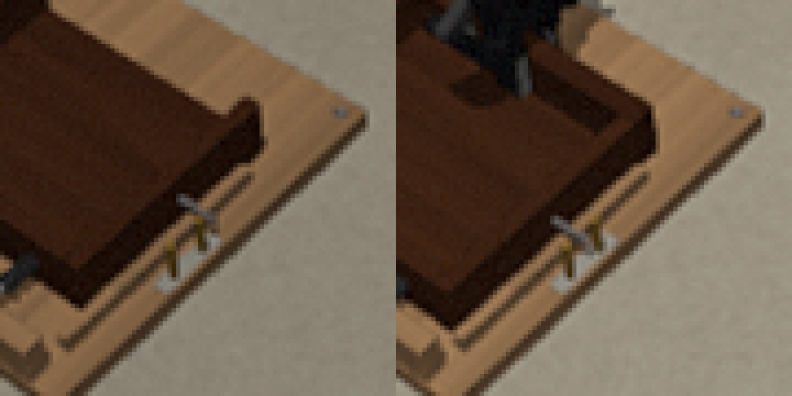

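The pointer stands between the pins. The tray shift is 20 mm, the push about 11 N, the top is flush (62.3 against 62.2) and the ends are level (-101.8 against -101.8). I hand in the job.

```bash
python3 -c "
from plant import *;print(close_job())"
```

```text
the job is handed in; nothing more can be done
None
```

The long rim board is gripped and pressed flat against the tray at about 11 N, ends level and top flush. The tray is pushed back about 20 mm, its pointer between the pins, and I handed the job in at about 15 s; the judge's verdict was not shown.

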